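Take a drained tile carrier off its keeper hook

TASK

The freshly glazed tile on the drain stand has finished dripping: press open the sprung keeper of the hook its carrier hangs on, lift the carrier off and set it down, without dropping it, on the free plaster bat on the ware board, standing upright with all of both feet on the bat and its long side along the bat's. The glaze is still wet, so nothing may touch the tile and the carrier must stay about level; leave the sieve hanging with its keeper shut, and do not disturb the other things.

Things in the scene. Friction and masses are not known exactly. Their poses are not given: they have to be found in the camera images.
- stand: Steel drain stand, fixed. Drip tray 180 (x) x 300 (y) x 20 mm high, walls and floor 4 mm; 20 mm post in its middle, 298 mm high; 12 mm wide cross arm along y, 280 to 290 mm high, with two hooks that open upward: a at +y, b at -y, pointing away from the post; spring struts beside the arm reach 14 mm to +x. Origin: centre of the tray's underside, on the table; z up.
- hook_a_seat (a point): Top of hook a's seat, middle (stand frame 0, 91, 235 mm): the hung item's bar rests here. Hook of flat bar 14 mm wide, 5 mm thick: shank 53 mm from the post axis, flat seat at 84 to 98 mm, nose rising at 106 mm (inner face 103 mm) to 281 mm height. Underside of the hook 230 mm high.
- hook_b_seat (a point): Top of hook b's seat, middle (stand frame 0, -91, 235 mm); hook b mirrors hook a.
- keeper_a (a joint): Keeper of hook a, rad. Steel flap 16 mm wide, 52 mm long, from its pivot at the arm's end (50 mm from the post axis, 285 mm high) out to the inside of the nose. 0: shut, sloping 0.15 rad down outward; it only swings down into the hook, to 0.85. Spring over centre: shut with 4 N at the ridges; pressed past 0.43 (14 mm down there) it flips on to 0.85 and stays, clear of the bar.
- keeper_b (a joint): Keeper of hook b, the same as keeper_a. A keeper folded in (0.85) leaves 20 mm of open mouth between its end and the nose.
- keeper_a_pad (a point): Thumb ridges on the upper face of keeper a, 28 mm from its pivot: the place to press down. Moves with the keeper; 282 mm high when shut.
- keeper_b_pad (a point): Thumb ridges on the upper face of keeper b, 28 mm from its pivot: the place to press down. Moves with the keeper; 282 mm high when shut.
- carrier: Aluminium frame with one upright tile, hanging on either hook; 0.4 to 0.7 kg, 152 (x) x 64 (y) x 199 mm. Top bar along x, 8 mm thick (y), 186 to 196 mm above the origin, free to grip 18 to 67 mm either side of its middle (collars inside that). 6 mm uprights at x = +-70. Two feet along y, 12 x 64 x 8 mm, at x = +-62. Origin: centre of the feet's underside, 49 mm high when hung; z up.
- tile: The wet white tile in the carrier, 130 (carrier's x) x 8 x 98 mm high. Origin: middle of its lower edge, 15 mm above the carrier's origin. The hook stands in the 73 mm window between tile and bar: the bar must rise 46 mm to clear the nose, and by 68 mm the tile meets the hook's underside; then the carrier goes outward. Its glaze is wet.
- sieve: Round steel glaze sieve, 96 mm across, 62 mm deep, hanging on the other hook by a bar (106 mm along its x axis, 146 to 156 mm above its origin). Origin: centre of its underside, 89 mm high. Stays where it hangs.
- ware_board: Wooden ware board, fixed, 200 (x) x 350 (y) x 18 mm. Three places in a row, at y = -118, 0 and 118 mm, hold the bat, the glaze jar and the tile stack in any order. Origin: centre of its underside.
- bat: White plaster bat, fixed on the ware board: slab 170 (x, its long side) x 110 (y) x 12 mm, upper face 30 mm above the table. Origin: centre of its underside. The only free place on the board.
- glaze_jar: Blue jar with a white cap, 72 mm across, 75 mm high, on the ware board. Origin: centre of its underside.
- tile_stack: Stack of six tiles, 98 x 98 x 54 mm, on the ware board. Origin: centre of its underside.
- drip_cup: White cup, 56 mm across, 55 mm high, on the drip tray beside the post. Origin: centre of its underside.
- glaze_tin: Blue tin, 76 mm across, 95 mm high, on the table. Origin: centre of its underside.
- brush_pot: Clay pot 66 mm across and 70 mm high with brushes up to 115 mm, on the table. Origin: centre of its underside.
- kiln_prop: Kiln prop, a spool 52 mm across and 70 mm high, on the table. Origin: centre of its underside.
- clay_block: Block of clay 100 x 70 x 60 mm, on the table. Origin: centre of its underside.

How it is judged:
On the way, in this order (a step that is already met when the one before it is completed fails the run):
1. the keeper over the carrier is pressed open while the carrier still hangs on its hook (((horizontal distance between carrier and hook_a_seat below 0.02 m and value of joint keeper_a above 0.7 rad and height (world z) of carrier below 0.06 m) or (horizontal distance between carrier and hook_b_seat below 0.02 m and value of joint keeper_b above 0.7 rad and height (world z) of carrier below 0.06 m))), for 0.2 s.
2. the carrier is off the hook, held clear of the stand (horizontal distance between carrier and hook_a_seat above 0.05 m and horizontal distance between carrier and hook_b_seat above 0.05 m and height (world z) of carrier above 0.045 m and contact force between the fingers and carrier above 1 N), for 0.1 s.
3. the carrier stands on the bat while still held (not dropped) (x of carrier in the frame of bat between -0.018 and 0.018 m and y of carrier in the frame of bat between -0.022 and 0.022 m and z of carrier in the frame of bat between 0.008 and 0.017 m and angle between the x axis of carrier and the x axis of bat, either way round below 0.17 rad and contact force between carrier and bat above 0.5 N and contact force between the fingers and carrier above 1 N), for 0.1 s.
At the end, for the whole second after the job is handed in: The carrier stands released, at rest and upright (within 0.06 rad) on the bat: its centre within 18 mm along and 22 mm across the bat's middle, its long axis within 0.17 rad of the bat's, its feet on the bat's upper face; the sieve still hangs on its hook (within 15 mm) with that keeper shut (x of carrier in the frame of bat between -0.018 and 0.018 m and y of carrier in the frame of bat between -0.022 and 0.022 m and z of carrier in the frame of bat between 0.008 and 0.017 m and angle between the x axis of carrier and the x axis of bat, either way round below 0.17 rad and angle between carrier's own z axis and vertical below 0.06 rad and linear speed of carrier below 0.02 m/s and contact force between the fingers and carrier below 0.1 N and ((horizontal distance between sieve and hook_a_seat below 0.015 m and value of joint keeper_a below 0.1 rad) or (horizontal distance between sieve and hook_b_seat below 0.015 m and value of joint keeper_b below 0.1 rad))); the robot touches nothing.
It fails at once if something touches the wet tile (contact force between tile and anything else above 0.5 N).
It fails at once if the carrier is tipped by more than 0.35 rad (angle between carrier's own z axis and vertical above 0.35 rad).
It fails at once if the sieve's keeper is opened ((horizontal distance between sieve and hook_a_seat below 0.03 m and value of joint keeper_a above 0.3 rad) or (horizontal distance between sieve and hook_b_seat below 0.03 m and value of joint keeper_b above 0.3 rad)).
It fails at once if the sieve is knocked or lifted (moved by more than 30 mm) (distance of sieve from where it was at the start of the episode above 0.03 m).
It fails at once if another thing is shifted by more than 20 mm (distance of any of glaze_jar, tile_stack, drip_cup, glaze_tin, brush_pot, kiln_prop, clay_block from where it was at the start of the episode above 0.02 m).
It also fails if it takes over 61 s, if anything falls off the work surface, if the arm or the gripper's body presses on something with over 40 N, if the wrist force passes 120 N, or if a joint passes its speed limit or range.

ROBOT

A 7-joint arm with a two-finger parallel gripper is mounted at the origin on the work surface. World frame = base frame: x ahead of the robot, y to its left, z up, the work surface at z = 0. Lengths are in m, angles in rad, forces in N, time in s.
With the tool pointing down it reaches from about 0.425 to 0.8 m from the base axis. Payload 8.3 kg.
Tool frame: the origin (TCP) lies at the centre of the arm's flange, where the gripper is bolted on; the fingertips stand 173 mm ahead of it and the grasp point (between the pads) lies 155 mm ahead of it; z points along the fingers, y is the line along which they close (so a half turn about z gives the same grasp; the last joint's range is limited). The gripper opens to 85 mm and grips with 20 to 120 N. Pads are 22 mm wide; open, the fingers measure 114 mm over their backs; the gripper's body (76 mm by 85 mm) begins 54 mm behind the grasp point. The pads swing forward as they close: fully open they stand 13 mm farther back than shut.
Start: joints at [-1.17, 0.383, 0.016, 1.37, -0.006, 1.388, -0.046], TCP at [0.28, 0.559, 0.405] pointing down, gripper open.
Joint ranges: [-2.95, 2.95], [-0.25, 2.06], [-1.52, 1.56], [0.18, 2.33], [-1.44, 4.58], [0.02, 2.06], [-3.01, 3.01]. Speed limits (rad/s): [2.39, 2.39, 3.01, 3.01, 3.14, 3.14, 3.14].

INTERFACE

Orientations are given as [roll, pitch, yaw] about the fixed x, y, z axes, in that order (R = Rz(yaw) Ry(pitch) Rx(roll)).
In Python, from station import telemetry, get_image, r gives the robot as it stands. The module is installed in compiled form; this text tells all that it offers.
- The arm moves only by the tool jog_arm, never from a script. Its argument "plan" is a list of rows, each an object with "delta_pos": the shift along the world's x, y, z in mm, a list of three; "turn": the turn, a rotation vector about the world's x, y, z in rad, a list of three; "fingers": the finger opening in mm, from 0 to 85.4. A call has 1 to 12 rows; each row shifts and turns the commanded pose from where the row before left it; what a row does not reach is not made up. A row lasts 1/10 s, in which the tool goes at most 50 mm and 8.59 degrees, less where a joint would pass 70% of its speed; a pose out of reach is approached as far as the arm can. A call is refused whole if a number of a shift passes 50 or a number of a turn 0.15, either way. A call with a gripper value outside its range is refused whole. The fingers move at their own pace and stop on an object; "squeeze" is the grip in N (left out, the last holds). Time passes only in rows, so rows that do not move let the fingers close. It gives the time, the measured TCP pose, the force, the opening and the grip force at its end, in the units of the state.
- telemetry.read_state(): the state, without advancing time (a new reading comes with each control period).
- get_image(name): name is "scene" or "side" or "wrist"; returns a dict with "pixels" (400x640x3 uint8, red, green, blue), "intrinsics" (3x3 intrinsics, pixels), "dist" ([k1, k2, p1, p2, k3] as OpenCV has them; the pictures are not rectified), "rvec" (rotation vector, rad) and "tvec" (3), from world to camera coordinates, as OpenCV has them. Camera axes: x right, y down, z forward; pixel columns grow to the right and rows downward; lengths in m; the calibration is good to about 2 mm. A picture is of the moment at which its call begins. There is no depth.
- r.sign_off(): hands the job in; it is judged then, once.
The state is a dict: "time": time; "joint_pos": joint angles; "qvel": joint speeds; "effort": joint torques, N m; "eef_pos": TCP position; "eef_rot": TCP orientation; "wrist_force": force on the tool from outside, world axes, zero at the start; "moment": the same for the moment, N m; "gripper_width": opening from 0.0 (shut) to 1.0 (fully open); "finger_force": force on a finger pad.
Only numpy, scipy, OpenCV 4.12 (cv2) and the standard library are available. Lean on these libraries where they do the work, as an engineer would, in place of code of your own. Each camera call takes 0.05 s, during which the arm holds its last target. There are 200 camera calls.

## Working session

There is one attempt and no reset: what is moved stays moved. The work goes in short steps, Python scripts to look and compute and a tool call to move; the robot and the scene stay as the last step left them, time stands still between calls to the robot, and variables do not carry over. Pictures are saved under pics/ and viewed, at most 10 in all, crops included, and the job is handed in when it is done.

Besides the shell and the picture viewer there is one more tool, called after "Request:" as name(argument=value, ...) on one line, values as JSON. jog_arm: Moves the arm, as the interface text tells. Its arguments: {"type":"object","properties":{"plan":{"type":"array"},"squeeze":{"type":"number"}},"required":["plan"]}

```bash
mkdir -p pics; cat > h.py <<'E'
import numpy as np,cv2
from station import telemetry,get_image,r
def snap(n,f=None):
    im=get_image(n); 
    if f: cv2.imwrite('pics/'+f,im['pixels'][:,:,::-1])
    np.save('pics/'+n+'.npy',im,allow_pickle=True); return im
def load(n): return np.load('pics/'+n+'.npy',allow_pickle=True).item()
def ray(im,uv):
    R=cv2.Rodrigues(np.array(im['rvec'],float))[0];t=np.array(im['tvec'],float).ravel()
    p=cv2.undistortPoints(np.array(uv,float).reshape(-1,1,2),np.array(im['intrinsics'],float),np.array(im['dist'],float)).reshape(-1,2)
    d=np.c_[p,np.ones(len(p))]@R; return -R.T@t,d
def onz(im,uv,z):
    c,d=ray(im,uv); z=np.broadcast_to(z,len(d)); return c+d*((z-c[2])/d[:,2])[:,None]
def proj(im,P): return cv2.projectPoints(np.array(P,float).reshape(-1,1,3),np.array(im['rvec'],float),np.array(im['tvec'],float),np.array(im['intrinsics'],float),np.array(im['dist'],float))[0].reshape(-1,2)
def tri(im1,uv1,im2,uv2):
    c1,d1=ray(im1,uv1);c2,d2=ray(im2,uv2);o=[]
    for a,b in zip(d1,d2):
        s=np.linalg.lstsq(np.c_[a,-b],c2-c1,rcond=None)[0];p,q=c1+s[0]*a,c2+s[1]*b;o.append(np.r_[(p+q)/2,np.linalg.norm(p-q)])
    return np.array(o)
E
python3 - <<'E'
from h import *
print(telemetry.read_state())
for n in('scene','side','wrist'):
    im=snap(n,n+'0.png');c,_=ray(im,[[320,200]]);print(n,c)
E
```

```text
{'time': 0.0, 'joint_pos': array([-1.16988218,  0.38427642,  0.01636134,  1.37111473, -0.00629799,
        1.38821531, -0.0464899 ]), 'qvel': array([ 0.00111   , -0.00209508,  0.00123537,  0.00060289,  0.00038402,
        0.00019704,  0.00111425]), 'effort': array([-1.75969762e-04, -6.27603292e+01,  8.44198912e-01, -3.71840000e+01,
        1.65585143e-02,  1.42282518e-02, -3.72530985e-05]), 'eef_pos': array([0.27949022, 0.55885729, 0.40367245]), 'eef_rot': array([-3.13962832e+00,  3.37169036e-05,  2.67786472e+00]), 'wrist_force': array([-0.29569846,  0.36021519,  0.10758712]), 'moment': array([ 0.03296505, -0.00286115,  0.02471527]), 'finger_force': 0.0, 'gripper_width': 0.999086446243383}
scene [ 0.94136166 -0.56093908  1.28893639]
side [0.09965022 1.22916058 1.01769453]
wrist [0.20835004 0.59438085 0.37365154]
```

View pics/scene0.png

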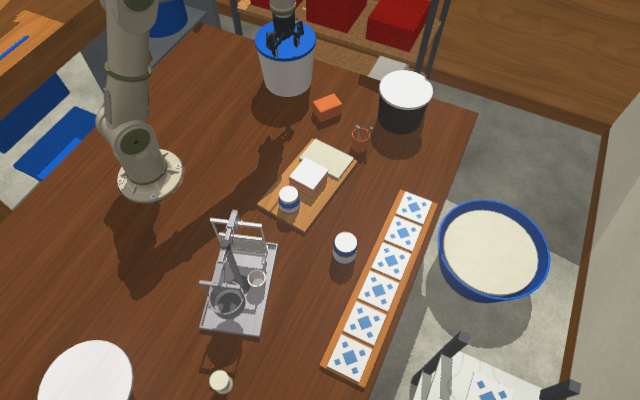

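View pics/side0.png

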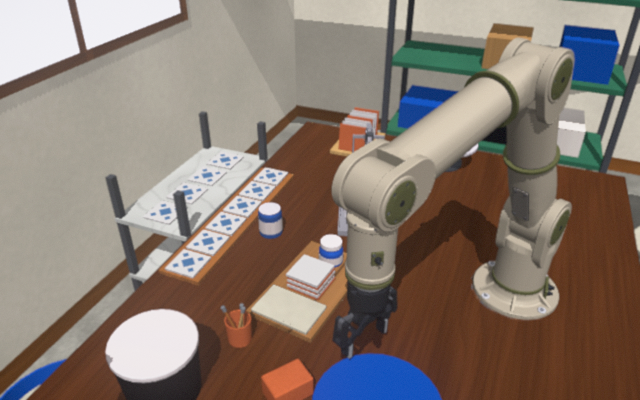

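The scene view shows the stand near (238,285), with the carrier on the hook at about (240,230) and the sieve at (228,298). The free bat is at (327,158), followed by the tile stack and the jar. In the side view the arm hides the stand.

```bash
python3 - <<'E'
from h import *
im=load('scene');p=im['pixels'][:,:,::-1]
cv2.imwrite('pics/c1.png',cv2.resize(p[200:345,180:300],None,fx=4,fy=4,interpolation=cv2.INTER_CUBIC))
# bat
hsv=cv2.cvtColor(np.ascontiguousarray(p),cv2.COLOR_BGR2HSV)
print(hsv[158,335],hsv[175,308])
m=cv2.inRange(hsv,(20,20,120),(45,110,255));m[:135]=0;m[182:]=0;m[:,:290]=0;m[:,360:]=0
cs,_=cv2.findContours(m,0,2);c=max(cs,key=cv2.contourArea);print(cv2.contourArea(c),cv2.boundingRect(c))
a=cv2.approxPolyDP(c,4,True).reshape(-1,2);print(a.tolist());print(onz(im,a,0.03).round(3))
# wooden board corners by hand, tray corners by hand
print(onz(im,[[258,207],[306,230],[317,140],[357,160]],0.018).round(3))
print(onz(im,[[278,243],[261,336],[201,329]],0.02).round(3))
E
```

```text
[ 26  31 227] [ 30   2 241]
945.5 (300, 139, 54, 40)
[[315, 139], [300, 158], [317, 162], [338, 178], [353, 158]]
[[0.478 0.393 0.03 ]
 [0.468 0.288 0.03 ]
 [0.532 0.299 0.03 ]
 [0.63  0.268 0.03 ]
 [0.642 0.373 0.03 ]]
[[0.43  0.045 0.018]
 [0.618 0.038 0.018]
 [0.483 0.401 0.018]
 [0.656 0.38  0.018]]
[[ 0.558 -0.046  0.02 ]
 [ 0.657 -0.331  0.02 ]
 [ 0.489 -0.391  0.02 ]]
```

View pics/c1.png

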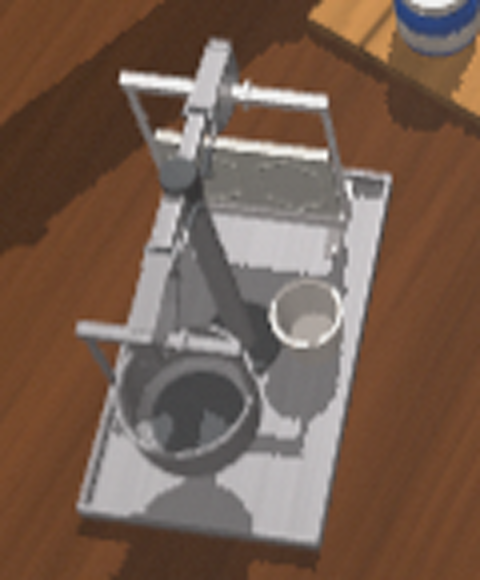

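```bash
python3 - <<'E'
from h import *
im=load('scene')
c=np.array([.523,-.219]);w=.33;x=np.array([np.cos(w),np.sin(w)]);y=np.array([-x[1],x[0]])
print('nose',onz(im,[[234.5,210.5]],.281),c+105*y/1e3)
b=onz(im,[[210.5,219.5],[261.7,225.7]],.243);print('bar',b,b.mean(0),c+.091*y,np.arctan2(*(b[1]-b[0])[[1,0]]),np.linalg.norm(b[1]-b[0]))
E
```

```text
nose [[ 0.48433518 -0.11762612  0.281     ]] [ 0.48897548 -0.11966555]
bar [[ 0.42240191 -0.15501349  0.243     ]
 [ 0.55989306 -0.10969474  0.243     ]] [ 0.49114748 -0.13235412  0.243     ] [ 0.49351208 -0.13291015] 0.3183977356672238 0.14476742011580224
```

Request:
jog_arm(plan=[{"delta_pos": [25, -35, 10], "turn": [0, 0, 0.067], "fingers": 0}, {"delta_pos": [25, -35, 10], "turn": [0, 0, 0.067], "fingers": 0}, {"delta_pos": [25, -35, 10], "turn": [0, 0, 0.067], "fingers": 0}, {"delta_pos": [25, -35, 10], "turn": [0, 0, 0.067], "fingers": 0}, {"delta_pos": [25, -35, 10], "turn": [0, 0, 0.067], "fingers": 0}, {"delta_pos": [25, -35, 10], "turn": [0, 0, 0.067], "fingers": 0}, {"delta_pos": [25, -35, 10], "turn": [0, 0, 0.067], "fingers": 0}, {"delta_pos": [25, -35, 10], "turn": [0, 0, 0.067], "fingers": 0}, {"delta_pos": [25, -35, 10], "turn": [0, 0, 0.067], "fingers": 0}, {"delta_pos": [25, -35, 10], "turn": [0, 0, 0.067], "fingers": 0}, {"delta_pos": [0, -35, 0], "turn": [0, 0, 0.067], "fingers": 0}, {"delta_pos": [0, -35, 0], "turn": [0, 0, 0.067], "fingers": 0}])

```text
time: 1.35
eef_pos: [0.5301, 0.1372, 0.5043]
eef_rot: [-3.141, -0.001, -2.8]
wrist_force: [-0.2, 1.4, -1.0]
gripper_width: 0.001
finger_force: 0.0
```

Request:
jog_arm(plan=[{"delta_pos": [-4, -35, 0], "turn": [0, 0, 0], "fingers": 0}, {"delta_pos": [-4, -35, 0], "turn": [0, 0, 0], "fingers": 0}, {"delta_pos": [-4, -35, 0], "turn": [0, 0, 0], "fingers": 0}, {"delta_pos": [-4, -35, 0], "turn": [0, 0, 0], "fingers": 0}, {"delta_pos": [-4, -35, 0], "turn": [0, 0, 0], "fingers": 0}, {"delta_pos": [-4, -35, 0], "turn": [0, 0, 0], "fingers": 0}, {"delta_pos": [-4, -35, 0], "turn": [0, 0, 0], "fingers": 0}, {"delta_pos": [-5, -35, 0], "turn": [0, 0, 0], "fingers": 0}, {"delta_pos": [0, 0, 0], "turn": [0, 0, 0], "fingers": 0}, {"delta_pos": [0, 0, 0], "turn": [0, 0, 0], "fingers": 0}])

```text
time: 2.35
eef_pos: [0.4963, -0.1417, 0.5046]
eef_rot: [3.141, -0.0, -2.804]
wrist_force: [0.3, 1.1, -0.3]
gripper_width: 0.0
finger_force: 0.0
```

```bash
python3 - <<'E'
from h import *
s=telemetry.read_state();print(s['eef_pos'],s['eef_rot'],s['joint_pos'].round(2))
w=snap('wrist');sd=snap('side')
p=lambda P:print(proj(w,P).round().tolist(),proj(sd,P).round().tolist())
p([[.491,-.132,.243],[.4955,-.143,.282],[.486,-.118,.281],[.422,-.155,.245],[.56,-.11,.245]])
u,v=proj(sd,[[.493,-.14,.27]])[0].astype(int);print(u,v)
q=sd['pixels'][max(v-70,0):v+80,max(u-90,0):u+90,::-1];print(max(v-70,0),max(u-90,0))
a=cv2.resize(w['pixels'][:,:,::-1],(480,300));b=cv2.resize(q,None,fx=2.4,fy=2.4,interpolation=2)[:300]
h=max(a.shape[0],b.shape[0]);f=np.zeros((600,480,3),np.uint8);f[:300]=a;f[300:300+b.shape[0],:b.shape[1]]=b[:,:480]
cv2.imwrite('pics/c2.png',f)
E
```

```text
[ 0.4962791  -0.14172265  0.50455347] [ 3.14132352e+00 -1.57433301e-04 -2.80352133e+00] [-0.17  0.12  0.44  1.5  -0.05  1.54  2.17]
[[340.0, 201.0], [323.0, 223.0], [368.0, 221.0], [344.0, 92.0], [337.0, 293.0]] [[368.0, 162.0], [368.0, 149.0], [369.0, 153.0], [392.0, 162.0], [344.0, 160.0]]
368 152
82 278
```

View pics/c2.png

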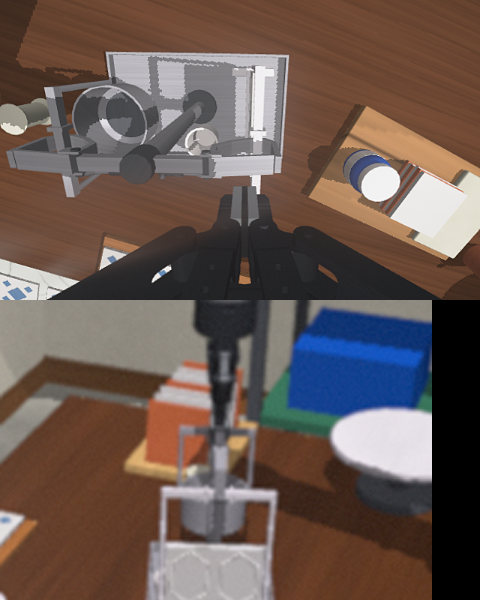

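Wrist view: the hook a keeper runs from about (275,205) to (360,220) with the nose at about (367,213), and the fingertips are at (327,250). The side view shows the carrier's bar at row 163, columns 344–392, as predicted. I'll take one zoom of the keeper.

```bash
python3 - <<'E'
from h import *
w=load('wrist')
cv2.imwrite('pics/c3.png',cv2.resize(w['pixels'][150:300,240:400,::-1],None,fx=4,fy=4,interpolation=2))
c=np.array([.522,-.219]);t=.322;x=np.array([np.cos(t),np.sin(t)]);y=np.array([-x[1],x[0]])
for X,Y,z in [(-7,106,.281),(7,106,.281),(-6,50,.29),(6,50,.29),(-8,78,.282),(8,78,.282),(-70,91,.245),(70,91,.245),(0,0,.298)]:
    q=proj(w,[[*(c+x*X/1e3+y*Y/1e3),z]])[0];print(X,Y,((q-[240,150])*4).round())
E
```

```text
-7 106 [506. 254.]
7 106 [502. 342.]
-6 50 [117. 278.]
6 50 [120. 356.]
-8 78 [316. 248.]
8 78 [315. 348.]
-70 91 [ 406. -201.]
70 91 [385. 568.]
0 0 [-254.  335.]
```

View pics/c3.png

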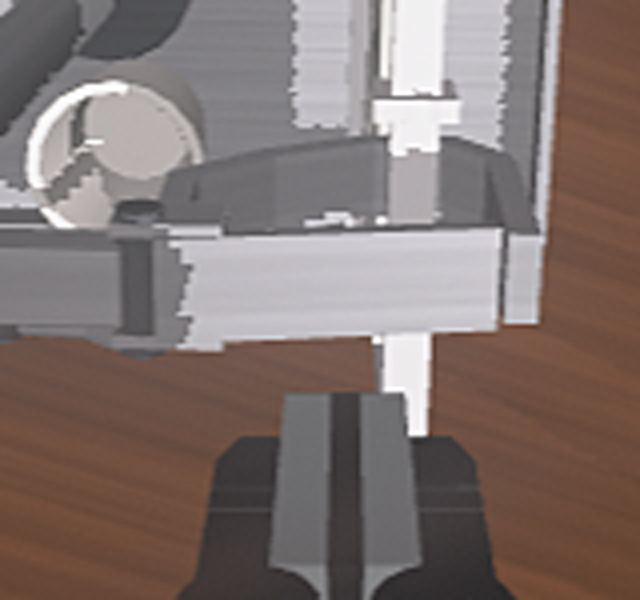

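The hook measures about 3 mm farther out and 2.5 mm toward −x than predicted, which agrees with the scene nose estimate. The tray centre is about (0.5185, −0.217). Next I press the keeper.

Request:
jog_arm(plan=[{"delta_pos": [-3, 0, -20], "turn": [0, 0, 0], "fingers": 0}, {"delta_pos": [0, 0, -20], "turn": [0, 0, 0], "fingers": 0}, {"delta_pos": [0, 0, -5], "turn": [0, 0, 0], "fingers": 0}, {"delta_pos": [0, 0, -4], "turn": [0, 0, 0], "fingers": 0}, {"delta_pos": [0, 0, -4], "turn": [0, 0, 0], "fingers": 0}, {"delta_pos": [0, 0, -4], "turn": [0, 0, 0], "fingers": 0}, {"delta_pos": [0, 0, -4], "turn": [0, 0, 0], "fingers": 0}, {"delta_pos": [0, 0, 0], "turn": [0, 0, 0], "fingers": 0}])

```text
time: 3.25
eef_pos: [0.4935, -0.1411, 0.4432]
eef_rot: [-3.142, -0.001, -2.802]
wrist_force: [-0.2, -0.5, 0.5]
gripper_width: -0.003
finger_force: 0.0
```

Request:
jog_arm(plan=[{"delta_pos": [0, 0, -4], "turn": [0, 0, 0], "fingers": 0}, {"delta_pos": [0, 0, -4], "turn": [0, 0, 0], "fingers": 0}, {"delta_pos": [0, 0, -2], "turn": [0, 0, 0], "fingers": 0}, {"delta_pos": [0, 0, 0], "turn": [0, 0, 0], "fingers": 0}, {"delta_pos": [0, 0, 0], "turn": [0, 0, 0], "fingers": 0}])

```text
time: 3.75
eef_pos: [0.4936, -0.141, 0.4337]
eef_rot: [-3.142, -0.0, -2.801]
wrist_force: [-0.2, 0.4, -0.3]
gripper_width: -0.0
finger_force: 0.0
```

```bash
python3 - <<'E'
from h import *
w=snap('wrist');s=snap('side')
a=cv2.resize(w['pixels'][130:330,220:420,::-1],(500,500),interpolation=2);b=cv2.resize(s['pixels'][130:200,338:398,::-1],(300,350),interpolation=2)
f=np.zeros((500,800,3),np.uint8);f[:,:500]=a;f[:350,500:]=b;cv2.imwrite('pics/c4.png',f)
E
```

```text
(no output)
```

View pics/c4.png

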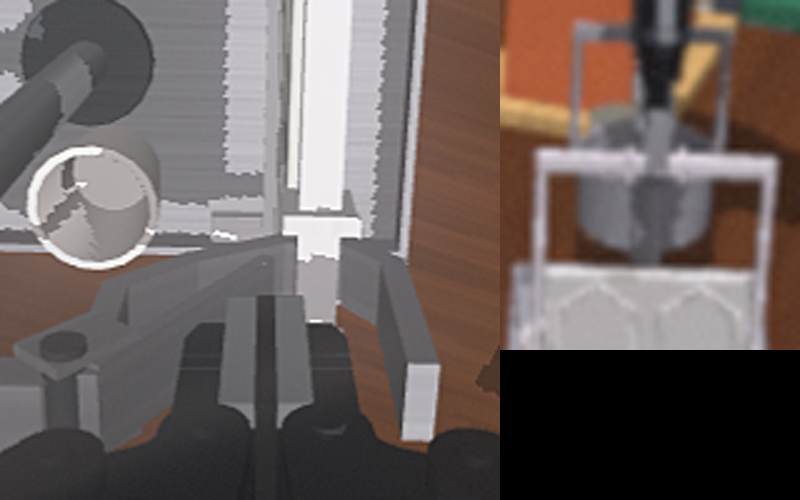

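The keeper is folded in: the bar is visible between the flap end and the nose at (320,290), and the force is about 0. Next I move over to the bar's +x side.

Request:
jog_arm(plan=[{"delta_pos": [0, 0, 25], "turn": [0, 0, 0], "fingers": 0}, {"delta_pos": [0, 0, 20], "turn": [0, 0, -0.02], "fingers": 50}, {"delta_pos": [18, 12, 0], "turn": [0, 0, 0], "fingers": 50}, {"delta_pos": [18, 12, 0], "turn": [0, 0, 0], "fingers": 50}, {"delta_pos": [0, 0, 0], "turn": [0, 0, 0], "fingers": 50}, {"delta_pos": [0, 0, -25], "turn": [0, 0, 0], "fingers": 50}, {"delta_pos": [0, 0, -25], "turn": [0, 0, 0], "fingers": 50}, {"delta_pos": [0, 0, -15], "turn": [0, 0, 0], "fingers": 50}, {"delta_pos": [0, 0, -14], "turn": [0, 0, 0], "fingers": 50}, {"delta_pos": [0, 0, 0], "turn": [0, 0, 0], "fingers": 50}])

```text
time: 4.85
eef_pos: [0.5289, -0.1171, 0.3979]
eef_rot: [3.14, -0.003, -2.822]
wrist_force: [-0.8, 0.4, 0.6]
gripper_width: 0.584
finger_force: 0.0
```

```bash
python3 - <<'E'
from h import *
w=snap('wrist');s=snap('side')
a=cv2.resize(w['pixels'][:,:,::-1],(640,400));b=cv2.resize(s['pixels'][130:200,338:398,::-1],(171,200),interpolation=2)
f=np.zeros((600,640,3),np.uint8);f[:400]=a;f[400:,:171]=b;cv2.imwrite('pics/c5.png',f)
E
```

```text
(no output)
```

View pics/c5.png

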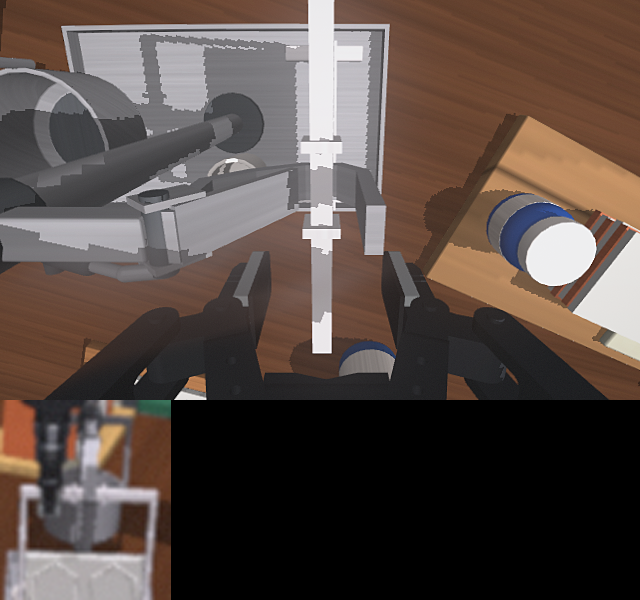

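The bar (column 320) sits centred between the pads (268 and 385), clear of the collar that ends at row 238. Closing.

Request:
jog_arm(plan=[{"delta_pos": [0, 0, 0], "turn": [0, 0, 0], "fingers": 25}, {"delta_pos": [0, 0, 0], "turn": [0, 0, 0], "fingers": 14}, {"delta_pos": [0, 0, 0], "turn": [0, 0, 0], "fingers": 10}, {"delta_pos": [0, 0, 0], "turn": [0, 0, 0], "fingers": 6}, {"delta_pos": [0, 0, 0], "turn": [0, 0, 0], "fingers": 0}, {"delta_pos": [0, 0, 0], "turn": [0, 0, 0], "fingers": 0}, {"delta_pos": [0, 0, 0], "turn": [0, 0, 0], "fingers": 0}, {"delta_pos": [0, 0, 0], "turn": [0, 0, 0], "fingers": 0}], squeeze=100)

```text
time: 5.75
eef_pos: [0.5297, -0.1171, 0.4001]
eef_rot: [-3.141, 0.001, -2.821]
wrist_force: [1.6, -0.0, 5.1]
gripper_width: 0.061
finger_force: 98.1
```

Request:
jog_arm(plan=[{"delta_pos": [0, 0, 5], "turn": [0, 0, 0], "fingers": 0}, {"delta_pos": [0, 0, 5], "turn": [0, 0, 0], "fingers": 0}, {"delta_pos": [0, 0, 5], "turn": [0, 0, 0], "fingers": 0}, {"delta_pos": [0, 0, 5], "turn": [0, 0, 0], "fingers": 0}, {"delta_pos": [0, 0, 0], "turn": [0, 0, 0], "fingers": 0}, {"delta_pos": [0, 0, 0], "turn": [0, 0, 0], "fingers": 0}])

```text
time: 6.35
eef_pos: [0.5295, -0.117, 0.4197]
eef_rot: [-3.142, 0.0, -2.821]
wrist_force: [0.4, -0.4, -4.4]
gripper_width: 0.063
finger_force: 97.8
```

```bash
python3 - <<'E'
from h import *
print(telemetry.read_state()['moment'])
s=snap('side');p=s['pixels'][120:220,330:410,::-1]
w=snap('wrist')
f=np.zeros((500,800,3),np.uint8);f[:,:400]=cv2.resize(p,(400,500),interpolation=2);f[:250,400:]=cv2.resize(w['pixels'][:,:,::-1],(400,250));cv2.imwrite('pics/c6.png',f)
E
```

```text
[ 0.02905816 -0.180402    0.01040305]
```

View pics/c6.png

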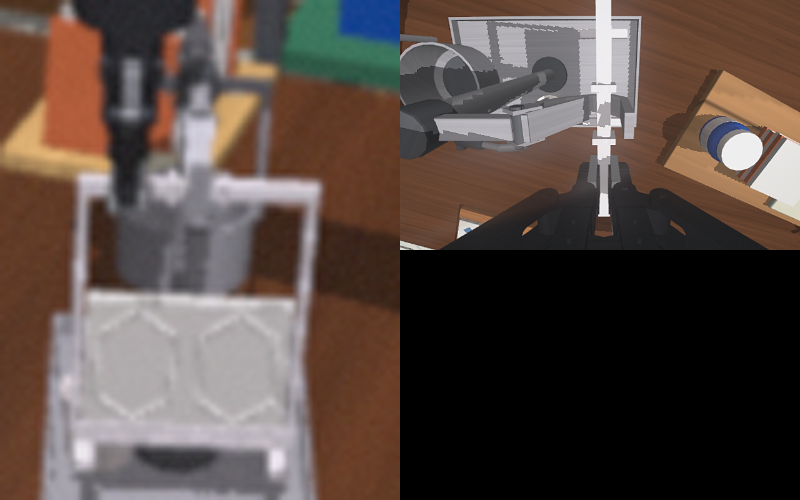

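The carrier is lifted level with no slip (tile top at row 300, clear of the hook). I continue up to 56 mm, then outward.

Request:
jog_arm(plan=[{"delta_pos": [0, 0, 9], "turn": [0, 0, 0], "fingers": 0}, {"delta_pos": [0, 0, 9], "turn": [0, 0, 0], "fingers": 0}, {"delta_pos": [0, 0, 9], "turn": [0, 0, 0], "fingers": 0}, {"delta_pos": [0, 0, 9], "turn": [0, 0, 0], "fingers": 0}, {"delta_pos": [0, 0, 0], "turn": [0, 0, 0], "fingers": 0}, {"delta_pos": [0, 0, 0], "turn": [0, 0, 0], "fingers": 0}])

```text
time: 7.05
eef_pos: [0.5296, -0.117, 0.4559]
eef_rot: [-3.141, 0.0, -2.821]
wrist_force: [-0.3, -0.5, -4.6]
gripper_width: 0.063
finger_force: 97.9
```

Request:
jog_arm(plan=[{"delta_pos": [-2, 6, 0], "turn": [0, 0, 0], "fingers": 0}, {"delta_pos": [-3, 9, 0], "turn": [0, 0, 0], "fingers": 0}, {"delta_pos": [-3, 9, 0], "turn": [0, 0, 0], "fingers": 0}, {"delta_pos": [-3, 9, 0], "turn": [0, 0, 0], "fingers": 0}, {"delta_pos": [-3, 9, 0], "turn": [0, 0, 0], "fingers": 0}, {"delta_pos": [-3, 9, 0], "turn": [0, 0, 0], "fingers": 0}, {"delta_pos": [-3, 9, 0], "turn": [0, 0, 0], "fingers": 0}, {"delta_pos": [-3, 9, 0], "turn": [0, 0, 0], "fingers": 0}, {"delta_pos": [-3, 9, 0], "turn": [0, 0, 0], "fingers": 0}, {"delta_pos": [0, 0, 0], "turn": [0, 0, 0], "fingers": 0}, {"delta_pos": [0, 0, 0], "turn": [0, 0, 0], "fingers": 0}])

```text
time: 8.15
eef_pos: [0.5035, -0.039, 0.4557]
eef_rot: [-3.141, 0.0, -2.821]
wrist_force: [-0.6, -0.4, -3.7]
gripper_width: 0.062
finger_force: 97.9
```

Request:
jog_arm(plan=[{"delta_pos": [4, 10, 10], "turn": [0, 0, -0.036], "fingers": 0}, {"delta_pos": [8, 20, 10], "turn": [0, 0, -0.036], "fingers": 0}, {"delta_pos": [8, 30, 10], "turn": [0, 0, -0.036], "fingers": 0}, {"delta_pos": [8, 35, 5], "turn": [0, 0, -0.036], "fingers": 0}, {"delta_pos": [8, 40, 0], "turn": [0, 0, -0.036], "fingers": 0}, {"delta_pos": [8, 40, 0], "turn": [0, 0, -0.036], "fingers": 0}, {"delta_pos": [8, 40, 0], "turn": [0, 0, -0.036], "fingers": 0}, {"delta_pos": [8, 40, 0], "turn": [0, 0, -0.036], "fingers": 0}, {"delta_pos": [8, 40, 0], "turn": [0, 0, -0.036], "fingers": 0}, {"delta_pos": [8, 35, 0], "turn": [0, 0, -0.036], "fingers": 0}, {"delta_pos": [8, 25, 0], "turn": [0, 0, -0.036], "fingers": 0}, {"delta_pos": [8, 10, 0], "turn": [0, 0, -0.036], "fingers": 0}])

```text
time: 9.35
eef_pos: [0.5954, 0.3295, 0.4892]
eef_rot: [3.142, -0.002, 3.032]
wrist_force: [0.1, 0.5, -4.4]
gripper_width: 0.064
finger_force: 98.0
```

Request:
jog_arm(plan=[{"delta_pos": [0, 0, -10], "turn": [0, 0, 0], "fingers": 0}, {"delta_pos": [0, 0, -20], "turn": [0, 0, 0], "fingers": 0}, {"delta_pos": [0, 0, -10], "turn": [0, 0, 0], "fingers": 0}, {"delta_pos": [0, 0, 0], "turn": [0, 0, 0], "fingers": 0}, {"delta_pos": [0, 0, 0], "turn": [0, 0, 0], "fingers": 0}])

```text
time: 9.85
eef_pos: [0.5956, 0.3252, 0.4511]
eef_rot: [-3.141, 0.0, 3.029]
wrist_force: [-0.5, -1.0, -4.3]
gripper_width: 0.062
finger_force: 98.0
```

```bash
python3 - <<'E'
from h import *
st=telemetry.read_state();print(st['eef_pos'],st['eef_rot'])
s=snap('side');c=snap('scene')
f=np.zeros((600,800,3),np.uint8)
f[:600,:400]=cv2.resize(s['pixels'][200:350,230:330,::-1],(400,600),interpolation=2)
f[:520,400:]=cv2.resize(c['pixels'][80:210,260:360,::-1],(400,520),interpolation=2);cv2.imwrite('pics/c7.png',f)
t=-.113;x=np.array([np.cos(t),np.sin(t)]);y=np.array([-x[1],x[0]]);b=np.array([.5545,.3305])
for sx,sy in((-1,-1),(-1,1),(1,1),(1,-1)):
    P=[*(b+x*.085*sx+y*.055*sy),.03];print(((proj(s,[P])[0]-[230,200])*4).round(),((proj(c,[P])[0]-[260,80])*4+[400,0]).round())
E
```

```text
[0.59562027 0.32524162 0.45105427] [-3.14137386e+00  1.88605533e-06  3.02924516e+00]
[382. 416.] [554. 313.]
[300. 525.] [619. 234.]
[ 77. 430.] [776. 311.]
[168. 332.] [714. 395.]
```

View pics/c7.png

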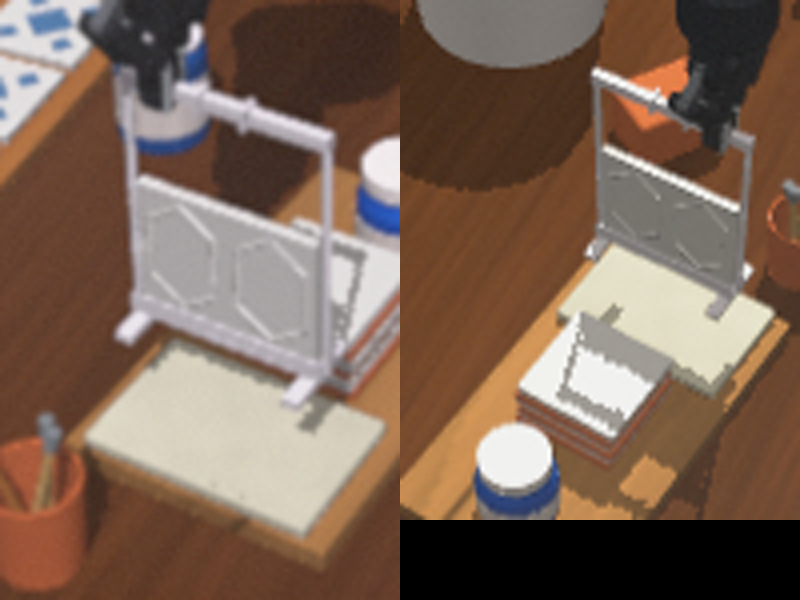

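Side crop: bat corners at (386,420), (305,532), (85,435). Carrier feet tips at about (127,343) and (292,405). The scene corners match the prediction, so I check the carrier against the bat.

```bash
python3 - <<'E'
from h import *
s=load('side');c=load('scene')
S=lambda q:np.array(q)/4+[230,200]
C=lambda q:(np.array(q)-[400,0])/4+[260,80]
b=onz(s,S([[386,420],[305,532],[85,435]]),.03);print('bat side',b.round(4),(b[0]+b[2])/2, np.linalg.norm(b[0]-b[1]),np.linalg.norm(b[2]-b[1]))
v=b[2]-b[1];print('yaw',np.arctan2(v[1],v[0]))
d=onz(c,C([[557,313],[776,313],[715,393]]),.03);print('bat scene',((d[0]+d[1])/2).round(4))
t=3.02925-np.pi;x=np.array([np.cos(t),np.sin(t)]);y=np.array([-x[1],x[0]]);o=np.array([.5956,.3252])-.0417*x;print('carrier pred',o,t)
for X,Y,z in((-62,32,.1),(62,32,.1),(-70,0,.296),(70,0,.296)):
    P=[*(o+x*X/1e3+y*Y/1e3),z];print(X,((proj(s,[P])[0]-[230,200])*4).round(),((proj(c,[P])[0]-[260,80])*4+[400,0]).round())
E
```

```text
bat side [[0.46   0.2879 0.03  ]
 [0.4707 0.3991 0.03  ]
 [0.6385 0.3773 0.03  ]] [0.5492572  0.33259998 0.03      ] 0.11178427596841131 0.16924883268520355
yaw -0.12923683502645297
bat scene [0.5562 0.3298 0.03  ]
carrier pred [0.55416287 0.32987484] -0.1123426535897929
-62 [286. 408.] [626. 211.]
62 [120. 342.] [746. 269.]
-70 [319. 132.] [597.  69.]
70 [119.  65.] [750. 139.]
```

The carrier is aligned with the bat within about 2 mm. Lowering.

Request:
jog_arm(plan=[{"delta_pos": [0, 1, -10], "turn": [0, 0, -0.005], "fingers": 0}, {"delta_pos": [0, 0, -15], "turn": [0, 0, 0], "fingers": 0}, {"delta_pos": [0, 0, -15], "turn": [0, 0, 0], "fingers": 0}, {"delta_pos": [0, 0, -15], "turn": [0, 0, 0], "fingers": 0}, {"delta_pos": [0, 0, -6], "turn": [0, 0, 0], "fingers": 0}, {"delta_pos": [0, 0, -3], "turn": [0, 0, 0], "fingers": 0}, {"delta_pos": [0, 0, -2], "turn": [0, 0, 0], "fingers": 0}, {"delta_pos": [0, 0, -2], "turn": [0, 0, 0], "fingers": 0}, {"delta_pos": [0, 0, 0], "turn": [0, 0, 0], "fingers": 0}, {"delta_pos": [0, 0, 0], "turn": [0, 0, 0], "fingers": 0}])

```text
time: 10.95
eef_pos: [0.5956, 0.327, 0.3831]
eef_rot: [3.141, 0.001, 3.025]
wrist_force: [-1.1, 0.1, -5.5]
gripper_width: 0.067
finger_force: 98.1
```

Request:
jog_arm(plan=[{"delta_pos": [0, 0, -1], "turn": [0, 0, 0], "fingers": 0}, {"delta_pos": [0, 0, -1], "turn": [0, 0, 0], "fingers": 0}, {"delta_pos": [0, 0, -1], "turn": [0, 0, 0], "fingers": 0}, {"delta_pos": [0, 0, 0], "turn": [0, 0, 0], "fingers": 0}, {"delta_pos": [0, 0, 0], "turn": [0, 0, 0], "fingers": 0}])

```text
time: 11.45
eef_pos: [0.5965, 0.3266, 0.3819]
eef_rot: [3.139, 0.004, 3.024]
wrist_force: [4.4, -0.7, 5.5]
gripper_width: 0.063
finger_force: 99.5
```

Contact with the bat: the vertical force went from −4.4 to +5.5 N. Release.

Request:
jog_arm(plan=[{"delta_pos": [0, 0, 0], "turn": [0, 0, 0], "fingers": 0}, {"delta_pos": [0, 0, 0], "turn": [0, 0, 0], "fingers": 0}, {"delta_pos": [0, 0, 0], "turn": [0, 0, 0], "fingers": 10}, {"delta_pos": [0, 0, 0], "turn": [0, 0, 0], "fingers": 16}, {"delta_pos": [0, 0, 0], "turn": [0, 0, 0], "fingers": 25}, {"delta_pos": [0, 0, 0], "turn": [0, 0, 0], "fingers": 40}, {"delta_pos": [0, 0, 0], "turn": [0, 0, 0], "fingers": 40}, {"delta_pos": [0, 0, 10], "turn": [0, 0, 0], "fingers": 40}, {"delta_pos": [0, 0, 25], "turn": [0, 0, 0], "fingers": 40}, {"delta_pos": [0, 0, 35], "turn": [0, 0, 0], "fingers": 40}, {"delta_pos": [0, 0, 35], "turn": [0, 0, 0], "fingers": 40}, {"delta_pos": [0, 0, 0], "turn": [0, 0, 0], "fingers": 40}], squeeze=30)

```text
time: 12.65
eef_pos: [0.5956, 0.3267, 0.4921]
eef_rot: [3.135, 0.008, 3.025]
wrist_force: [-0.2, 0.0, 0.6]
gripper_width: 0.469
finger_force: 0.0
```

```bash
python3 - <<'E'
from h import *
s=snap('side');c=snap('scene')
f=np.zeros((600,800,3),np.uint8)
f[:600,:400]=cv2.resize(s['pixels'][200:350,230:330,::-1],(400,600),interpolation=2)
f[:600,400:]=cv2.resize(c['pixels'][120:345,195:345,::-1],(400,600),interpolation=2);cv2.imwrite('pics/c8.png',f)
E
```

```text
(no output)
```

View pics/c8.png

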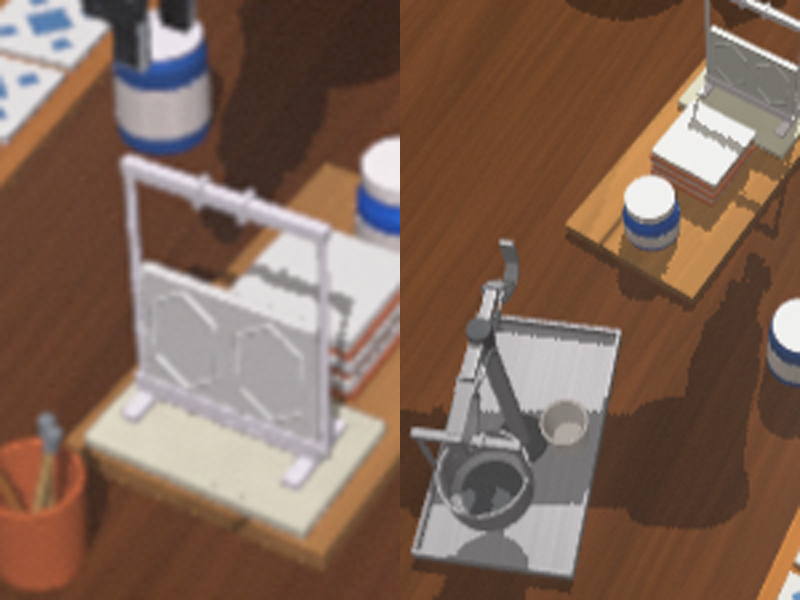

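The carrier stands upright and released, with both feet on the bat and the fingers clear above it. The sieve still hangs on its hook and everything else is in place. Handing in.

```bash
python3 -c "
from h import *
print(r.sign_off())"
```

```text
the job is handed in; nothing more can be done
None
```

The carrier stands upright and released on the free bat, with both feet on it and its long side along the bat's. The sieve still hangs, its keeper was never touched, and the job was handed in at about 13 s; no verdict came back.

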